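# Stroke the microtube lids shut and close the bench cooler

## Task

Shut the six orange tube lids standing open in the front row of the blue microtube cooler box: stroke lightly along the row with the fingertips from its left end to its right end, so that the lids fold flat one after the other. Then push the box's clear cover over with the fingertips until it is fully shut. Do not lift or shove the box, do not press hard, and leave the things standing round it alone.

Things in the scene. Friction and masses are not known exactly. Their poses are not given: they have to be found in the camera images.
- tube_box: blue benchtop microtube cooler (gel-filled box), loose on the desk, 92 mm deep (own x), 172 mm long (own y), 44 mm high to its flat deck, about 1 kg; origin at the centre of its underside, z up. Two rows of six tubes along y, pitch 25 mm: front row (own x = -22 mm) with orange lids standing open, rear row (x = +12 mm) with white lids already shut, two holes empty. Only lids and cover rise above it
- row_left (a point): on the front row at its left (+y) end: the centre of the top face of the first orange lid once that is shut, 49.5 mm above the underside of the box. Fixed to the box. The six shut lids lie in a straight line from here to row_right, their tops all at this height
- row_right (a point): the same for the last, right-hand (-y) orange lid, 125 mm along the row from row_left
- cover_hinge (a point): middle of the cover's hinge line, which runs along the box's y at its rear upper edge (own x = +46 mm, 46 mm above the underside). Fixed to the box
- cover_edge (a point): middle of the free edge of the clear cover, on its outer face; moves with the cover. 96 mm from the hinge line along the cover and 18.8 mm outward; when the cover is shut the flat outer face lies level, 64.8 mm above the underside of the box, and this point is over the front edge of the box
- cover (a joint): angle of the clear shallow cover (96 x 176 mm, walls 17 mm), rad: 0 = shut down over the tubes, 1.57 = upright, stop at 2.05 leaning back. Starts open, leaning back a little. A stiff hinge (0.05 Nm): it stays where it is left
- lid_1 (a joint): angle of orange tube lid 1 (1 is at row_left, 6 at row_right), rad: 0 = shut, 1.57 = upright, stop at 2.2. A round lid 13 mm across and 3 mm thick with a small thumb tab, hinged on its left (+y) side 8.5 mm from the lid's centre, so that it folds shut towards the right (-y); its tab reaches 19 mm from the hinge. It stays where it is left; 1 to 3 N shuts it
- lid_2 (a joint): angle of orange tube lid 2 (1 is at row_left, 6 at row_right), rad: 0 = shut, 1.57 = upright, stop at 2.2. A round lid 13 mm across and 3 mm thick with a small thumb tab, hinged on its left (+y) side 8.5 mm from the lid's centre, so that it folds shut towards the right (-y); its tab reaches 19 mm from the hinge. It stays where it is left; 1 to 3 N shuts it
- lid_3 (a joint): angle of orange tube lid 3 (1 is at row_left, 6 at row_right), rad: 0 = shut, 1.57 = upright, stop at 2.2. A round lid 13 mm across and 3 mm thick with a small thumb tab, hinged on its left (+y) side 8.5 mm from the lid's centre, so that it folds shut towards the right (-y); its tab reaches 19 mm from the hinge. It stays where it is left; 1 to 3 N shuts it
- lid_4 (a joint): angle of orange tube lid 4 (1 is at row_left, 6 at row_right), rad: 0 = shut, 1.57 = upright, stop at 2.2. A round lid 13 mm across and 3 mm thick with a small thumb tab, hinged on its left (+y) side 8.5 mm from the lid's centre, so that it folds shut towards the right (-y); its tab reaches 19 mm from the hinge. It stays where it is left; 1 to 3 N shuts it
- lid_5 (a joint): angle of orange tube lid 5 (1 is at row_left, 6 at row_right), rad: 0 = shut, 1.57 = upright, stop at 2.2. A round lid 13 mm across and 3 mm thick with a small thumb tab, hinged on its left (+y) side 8.5 mm from the lid's centre, so that it folds shut towards the right (-y); its tab reaches 19 mm from the hinge. It stays where it is left; 1 to 3 N shuts it
- lid_6 (a joint): angle of orange tube lid 6 (1 is at row_left, 6 at row_right), rad: 0 = shut, 1.57 = upright, stop at 2.2. A round lid 13 mm across and 3 mm thick with a small thumb tab, hinged on its left (+y) side 8.5 mm from the lid's centre, so that it folds shut towards the right (-y); its tab reaches 19 mm from the hinge. It stays where it is left; 1 to 3 N shuts it
- dropper_bottle: bystander, loose, not to be disturbed: small brown dropper bottle with a white cap, 27 x 28 x 70 mm, standing to the right of the box; origin at the centre of its underside
- coverglass_box: bystander, loose, not to be disturbed: small blue-grey carton of cover glasses, 28 x 32 x 15 mm, to the right of the box; origin at the centre of its underside
- oil_bottle: bystander, loose, not to be disturbed: small dark bottle with a black cap, 25 x 26 x 58 mm, standing to the left of the box; origin at the centre of its underside
- glass_jar: bystander, loose, not to be disturbed: clear glass jar, 73 mm across, 68 mm high, behind the box to the left; origin at the centre of its underside
- stopper: bystander, loose, not to be disturbed: brown rubber stopper, 23 mm across, 22 mm high, left of the work; origin at the centre of its underside

How it is judged:
By the outcome, as a careful person would: the job done as asked, in the order asked, and still so for the second after the job is handed in, with the robot touching nothing.
It also fails if it takes over 51 s, if anything falls off the work surface, if the arm or the gripper's body presses on something with over 40 N, if the wrist force passes 120 N, or if a joint passes its speed limit or range.

## Robot

A 6-joint arm with a two-finger parallel gripper is mounted at the origin on a cart in front of the work surface, level with it; the furniture and walls round the work are solid. World frame = base frame: x ahead of the robot, y to its left, z up, the work surface at z = 0. Lengths are in m, angles in rad, forces in N, time in s.
With the tool pointing down it reaches from about 0.425 to 0.95 m from the base axis. Payload 3.5 kg.
Tool frame: the origin (TCP) lies at the very end of the fingers, on their centre line; the grasp point (between the pads) lies 19 mm behind it; z points along the fingers, y is the line along which they close (so a half turn about z gives the same grasp; the last joint's range is limited). The gripper opens to 85 mm and grips with 20 to 120 N. Pads are 22 mm wide; open, the fingers measure 114 mm over their backs; the gripper's body (76 mm by 85 mm) begins 54 mm behind the grasp point. The pads swing forward as they close: fully open they stand 13 mm farther back than shut.
Start: joints at [1.153, 0.286, 1.577, -0, 1.279, -0.15], TCP at [0.179, 0.651, 0.231] pointing down, gripper open.
Joint ranges: [-2.77, 2.77], [-0.9, 2.22], [0.21, 2.48], [-1.53, 4.67], [0.24, 2.81], [-2.84, 2.84]. Speed limits (rad/s): [2.79, 2.79, 3.14, 3.14, 3.14, 3.14].

## Interface

Orientations are given as a unit quaternion [x, y, z, w].
In Python, from plant import ctrl gives the robot as it stands.
- The arm moves only by the tool carry_out, never from a script. Its argument "deltas" is one flat list of numbers, 6 for each row, row after row: the shift along the tool's x, y, z in m, then the turn, a rotation vector about the tool's x, y, z in rad. A call has 1 to 5 rows; each row is the pose to reach, as a shift and turn from the pose commanded when the call began, along the tool's axes at that moment; what a row does not reach only later rows make up. A row lasts 1/8 s, in which the tool goes at most 62.5 mm and 10.7 degrees, less where a joint would pass 70% of its speed; a pose out of reach is approached as far as the arm can. A call with a gripper value outside its range is refused whole. "grip" is the opening in per cent of the stroke, from 0 (shut) to 100 (fully open), set as the call begins (left out, the last holds). The fingers move at their own pace and stop on an object; "grip_force" is the grip in N (left out, the last holds). Time passes only in rows, so rows that repeat a pose let the fingers close. It gives the time, the measured TCP pose, the force, the opening and the grip force at its end, in the units of the state.
- ctrl.get_state(): the state, without advancing time (a new reading comes with each control period).
- ctrl.read_camera(name): name is "side" or "top" or "wrist"; returns (picture, depth): 400x640x3 uint8, red, green, blue; 400x640 float32, m along the optical axis (not along the pixel's ray), 0 where there is no reading.
- ctrl.camera_model(name): a dict with "intrinsics" (3x3 intrinsics, pixels), "extrinsics" (4x4, takes a point from world to camera coordinates); the wrist camera has in their place "hand_eye" (4x4, takes a point from camera to tool coordinates, whose origin is the TCP and whose axes are the flange's). Camera axes: x right, y down, z forward; pixel columns grow to the right and rows downward; lengths in m; the calibration is good to about 2 mm. A picture is of the moment at which its call begins: read the wrist's pose just before it. camera_model takes no time and is no camera call.
- ctrl.sign_off(): hands the job in; it is judged then, once.
Trained networks look in the newest picture that a camera, given by its name, has taken for a name from the list of things; names that differ only in an ending like _2 or _b are one class to them, and where a whole thing is asked for, a point or a joint stands for the part that bears it (a point fixed in the world has none). Each returns a list of dicts, best first, with "score" (0 to 1); they miss things now and then, are a little off and sometimes report something else, mostly with a low value. They report only what shows in the picture. A call takes as long as a camera call.
- ctrl.find_in(camera, query): "uv" ([column, row] in pixels, amid what is visible of it).
The state is a dict: "time": time; "qpos": joint angles; "dq": joint speeds; "joint_efforts": joint torques, N m; "eef_pos": TCP position; "tcp_rot": TCP orientation; "contact_force": force on the tool from outside, world axes, zero at the start; "wrist_torque": the same for the moment, N m; "opening": opening from 0.0 (shut) to 1.0 (fully open); "finger_force": force on a finger pad.
Only numpy, scipy, OpenCV 4.12 (cv2) and the standard library are available. Lean on these libraries where they do the work, as an engineer would, in place of code of your own. Each camera call takes 0.05 s, during which the arm holds its last target. There are 200 camera calls.

## Working session

There is one attempt and no reset: what is moved stays moved. The work goes in short steps, Python scripts to look and compute and a tool call to move; the robot and the scene stay as the last step left them, time stands still between calls to the robot, and variables do not carry over. Pictures are saved under pics/ and viewed, at most 10 in all, crops included, and the job is handed in when it is done.

Besides the shell and the picture viewer there is one more tool, called after ">>>" as name(argument=value, ...), one argument or row to a line, values as JSON. carry_out: Moves the arm, as the interface text tells. Its arguments: {"type":"object","properties":{"deltas":{"type":"array"},"grip":{"type":"number"},"grip_force":{"type":"number"}},"required":["deltas"]}

```bash
mkdir -p pics; python3 - <<'E'
from plant import ctrl
import cv2,numpy as np
s=ctrl.get_state();print(s)
for c in("top","side"):
    p,d=ctrl.read_camera(c);cv2.imwrite(f"pics/{c}1.png",p[:,:,::-1]);np.savez(f"pics/{c}1.npz",p=p,d=d)
    m=ctrl.camera_model(c);print(c,np.round(m["intrinsics"],1).tolist(),np.round(m["extrinsics"],3).tolist())
    for q in("tube_box","lid_1","cover","row_left","row_right","cover_edge"):
        print(q,[(np.round(r["uv"]).tolist(),round(r["score"],2)) for r in ctrl.find_in(c,q)][:8])
E
```

```text
{'time': 0.0, 'qpos': array([ 1.15297696e+00,  2.87189149e-01,  1.57815053e+00, -1.09638053e-05,
        1.27863733e+00, -1.50026592e-01]), 'dq': array([-8.92437999e-05,  9.64136851e-04, -9.81884043e-04,  2.05191820e-03,
        9.32485515e-04, -3.19523695e-03]), 'joint_efforts': array([ 3.89130673e-04, -4.05988240e+01, -2.92623103e+01, -1.49263906e-04,
        5.90822849e-03,  6.95328680e-06]), 'eef_pos': array([0.17832976, 0.65033776, 0.22994587]), 'tcp_rot': array([ 1.33494994e-01,  9.91048770e-01, -1.14591494e-03, -3.28918858e-04]), 'contact_force': array([-0.01658704,  0.65556635, -0.81670788]), 'wrist_torque': array([ 0.02243942, -0.02287648, -0.02079067]), 'finger_force': 0.0, 'opening': 1.0018763595714062}
top [[415.7, 0.0, 311.6], [0.0, 415.7, 202.0], [0.0, 0.0, 1.0]] [[-0.01, -1.0, -0.005, 0.083], [-0.985, 0.011, -0.172, 0.542], [0.172, 0.003, -0.985, 0.9], [0.0, 0.0, 0.0, 1.0]]
tube_box [([297.0, 201.0], 0.87)]
lid_1 [([290.0, 181.0], 0.17)]
cover [([290.0, 182.0], 0.68)]
row_left []
row_right [([299.0, 199.0], 0.93), ([294.0, 181.0], 0.55)]
cover_edge [([292.0, 182.0], 0.65)]
side [[450.3, 0.0, 321.5], [0.0, 450.3, 196.4], [0.0, 0.0, 1.0]] [[0.957, -0.289, -0.017, -0.513], [-0.149, -0.441, -0.885, 0.171], [0.248, 0.85, -0.465, 0.757], [0.0, 0.0, 0.0, 1.0]]
tube_box [([313.0, 198.0], 0.83)]
lid_1 []
cover [([326.0, 176.0], 0.94)]
row_left [([316.0, 198.0], 0.81)]
row_right [([314.0, 198.0], 0.87)]
cover_edge [([326.0, 179.0], 0.75)]
```

```bash
python3 - <<'E'
import cv2
for c,(x0,x1,y0,y1) in {"top":(180,420,110,290),"side":(200,440,110,290)}.items():
    p=cv2.imread(f"pics/{c}1.png");cv2.imwrite(f"pics/{c}1c.png",cv2.resize(p[y0:y1,x0:x1],(800,600),interpolation=cv2.INTER_CUBIC))
E
```

```text
(no output)
```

View pics/top1c.png

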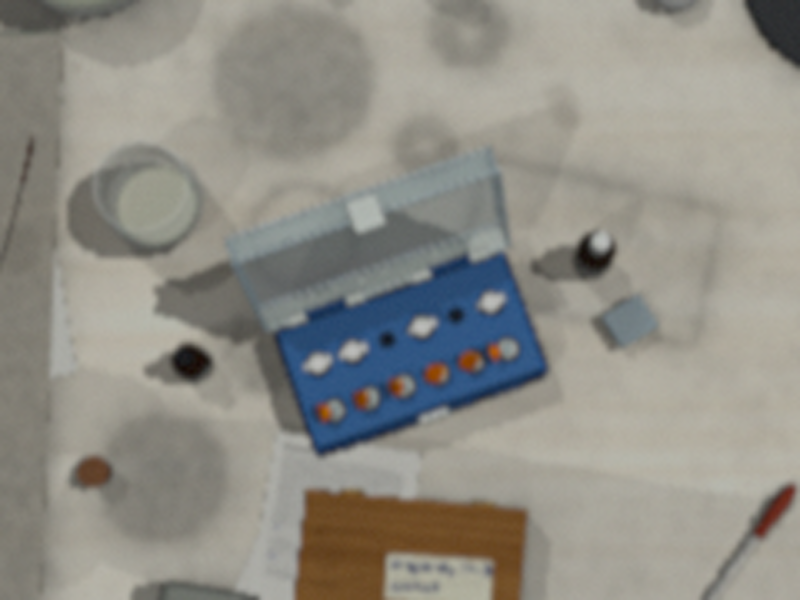

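View pics/side1c.png

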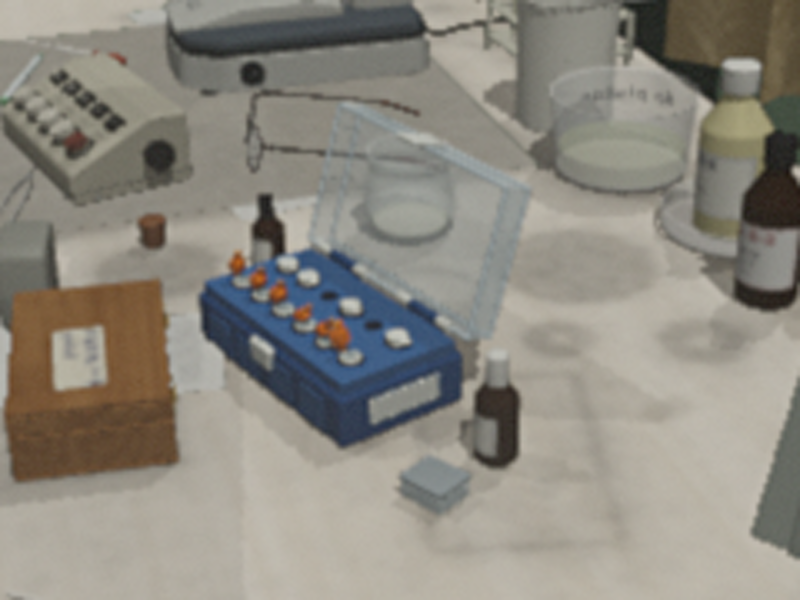

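The top crop shows the box deck with corners at about (278,338), (318,452), (547,373) and (503,258), the orange lids along the front row from (330,410) to (503,350), and the cover leaning back. The side crop confirms the lids stand open, with the bottles and carton clear of the row.

```bash
cat > h.py <<'E'
import numpy as np,cv2
from plant import ctrl
def cloud(c,p,d):
    m=ctrl.camera_model(c);K=np.array(m["intrinsics"]);T=np.linalg.inv(np.array(m["extrinsics"]))
    v,u=np.mgrid[:400,:640]
    P=np.stack([(u-K[0,2])*d/K[0,0],(v-K[1,2])*d/K[1,1],d],-1)
    W=P@T[:3,:3].T+T[:3,3]; W[d<=0]=np.nan
    return W
def proj(c,X):
    m=ctrl.camera_model(c);E=np.array(m["extrinsics"]);q=np.array(m["intrinsics"])@(E[:3,:3]@np.array(X)+E[:3,3]);return q[:2]/q[2]
E
python3 - <<'E'
from h import *
for c in("top","side"):
    z=np.load(f"pics/{c}1.npz");p,d=z["p"],z["d"];W=cloud(c,p,d)
    hsv=cv2.cvtColor(p,cv2.COLOR_RGB2HSV)
    blue=(hsv[...,0]>100)&(hsv[...,0]<125)&(hsv[...,1]>120)
    k=blue&(abs(W[...,2]-.044)<.008)
    n,l,st,_=cv2.connectedComponentsWithStats(k.astype(np.uint8))
    P=W[k]; med=np.median(P,0); P=P[np.linalg.norm(P[:,:2]-med[:2],axis=1)<.12]
    r=cv2.minAreaRect((P[:,:2]*1000).astype(np.float32))
    print(c,k.sum(),np.median(P[:,2]),r,cv2.boxPoints(r).tolist())
    o=(hsv[...,0]<14)&(hsv[...,1]>170)&(hsv[...,2]>120)&(np.linalg.norm(W[...,:2]-med[:2],axis=2)<.1)
    n,l,st,ce=cv2.connectedComponentsWithStats(o.astype(np.uint8))
    for i in range(1,n):
        if st[i,4]>3: print(ce[i].round(1),st[i,4],np.nanmedian(W[l==i],0).round(4),np.nanmax(W[l==i][:,2]).round(4))
    f=(abs(W[...,2]-.08)<.075)&(np.linalg.norm(W[...,:2]-med[:2],axis=2)<.22)
# cover from side cloud: points above .06
    k=(W[...,2]>.075)&(W[...,2]<.2)&(np.linalg.norm(W[...,:2]-med[:2]-[.06,0],axis=2)<.11)
    print("cover pts",k.sum()); np.save(f"pics/{c}cov.npy",W[k])
E
```

```text
top 2076 0.043575246997967776 ((515.1365966796875, 98.18724822998047), (92.74005126953125, 166.0686492919922), 19.782333374023438) [[443.4002990722656, 160.6274871826172], [499.6058654785156, 4.359352111816406], [586.8729248046875, 35.74700927734375], [530.6673583984375, 192.01513671875]]
[327.5 214.8] 4 [0.5121 0.0421 0.0589] 0.062
cover pts 1375
side 861 0.04393809988194142 ((513.6011352539062, 94.42635345458984), (89.45765686035156, 168.35093688964844), 18.62398338317871) [[444.3326110839844, 159.90953063964844], [498.09649658203125, 0.37433338165283203], [582.86962890625, 28.94317626953125], [529.1057739257812, 188.47837829589844]]
[270.9 188.7] 9 [0.4688 0.1528 0.0574] 0.0608
[277.1 193.1] 7 [0.4766 0.1267 0.0564] 0.0612
[283.  197.4] 8 [0.4849 0.1048 0.0565] 0.0599
[290.2 204. ] 5 [0.4934 0.0778 0.0535] 0.0554
[296.2 208.4] 5 [0.5006 0.0546 0.0548] 0.0565
[301.5 210.3] 19 [0.5079 0.0382 0.0576] 0.0617
cover pts 1467
```

```bash
python3 - <<'E'
from h import *
from scipy.optimize import minimize
D={}
for c in("top","side"):
    z=np.load(f"pics/{c}1.npz");p=z["p"];hsv=cv2.cvtColor(p,cv2.COLOR_RGB2HSV)
    b=((hsv[...,0]>100)&(hsv[...,0]<125)&(hsv[...,1]>110)).astype(np.uint8)
    n,l,st,_=cv2.connectedComponentsWithStats(b);b=(l==1+np.argmax(st[1:,4])).astype(np.uint8)
    b=cv2.morphologyEx(b,cv2.MORPH_CLOSE,np.ones((9,9)))
    D[c]=cv2.resize(b.astype(np.float32),None,fx=4,fy=4,interpolation=cv2.INTER_LINEAR)>.5
def pose(v):
    x,y,a=v[0],v[1],v[2];return lambda q:np.array([x+q[0]*np.cos(a)-q[1]*np.sin(a),y+q[0]*np.sin(a)+q[1]*np.cos(a),q[2]])
def iou(v,c):
    T=pose(v);pts=np.array([proj(c,T((sx*.046,sy*.086,z))) for sx in(-1,1) for sy in(-1,1) for z in(0,.044)])
    h=cv2.convexHull(((pts+.5)*4).round().astype(np.int32));m=np.zeros(D[c].shape,np.uint8);cv2.fillConvexPoly(m,h,1);m=m>0
    return (m&D[c]).sum()/(m|D[c]).sum()
v0=np.array([.5145,.0965,.335])
for cs in(("top",),("side",),("top","side")):
    f=lambda s:-sum(iou(v0+s*[.001,.001,.01],c) for c in cs)
    r=minimize(f,[0,0,0],method="Nelder-Mead",options=dict(initial_simplex=[[0,0,0],[4,0,0],[0,4,0],[0,0,5]]));print(cs,v0+r.x*[.001,.001,.01],r.fun)
v=v0+r.x*[.001,.001,.01];R=np.array([[np.cos(v[2]),np.sin(v[2])],[-np.sin(v[2]),np.cos(v[2])]])
for c in("top","side"):
    P=np.load(f"pics/{c}cov.npy");Q=np.c_[(P[:,:2]-v[:2])@R.T,P[:,2]]
    Q=Q[(abs(Q[:,1])<.1)&(Q[:,0]>.02)]
    for z in(.08,.1,.12,.13,.14):
        k=abs(Q[:,2]-z)<.005
        if k.sum()>5: print(c,z,k.sum(),np.percentile(Q[k,0],[5,50,95]).round(3),np.percentile(Q[k,1],[2,98]).round(3))
    print("zmax",np.percentile(Q[:,2],99))
for q in("oil_bottle","dropper_bottle","coverglass_box","glass_jar"):
    z=np.load("pics/top1.npz");W=cloud("top",z["p"],z["d"]);r=ctrl.find_in("top",q)
    if r: u=np.array(r[0]["uv"]).round().astype(int);w=W[u[1],u[0]];print(q,r[0]["score"],w.round(3),(R@(w[:2]-v[:2])).round(3))
E
```

```text
('top',) [0.5145 0.0965 0.335 ] -0.0
('side',) [0.52537534 0.147251   0.18807207] -0.5856913074012823Traceback (most recent call last):
  File "<stdin>", line 19, in <module>
    res = _minimize_neldermead(fun, x0, args, callback, bounds=bounds,
                               **options)
    fsim[j] = func(sim[j])
              ~~~~^^^^^^^^
    fx = function(np.copy(x), *(wrapper_args + args))
  File "<stdin>", line 18, in <lambda>
  File "<stdin>", line 18, in <genexpr>
  File "<stdin>", line 13, in iou
  File "h.py", line 10, in proj
    m=ctrl.camera_model(c);E=np.array(m["extrinsics"]);q=np.array(m["intrinsics"])@(E[:3,:3]@np.array(X)+E[:3,3]);return q[:2]/q[2]
ValueError: time passes only in moves, steps and waits
```

```bash
cat > h.py <<'E'
import numpy as np,cv2
from plant import ctrl
M={c:ctrl.camera_model(c) for c in("top","side")}
def cloud(c,p,d):
    m=M[c];K=np.array(m["intrinsics"]);T=np.linalg.inv(np.array(m["extrinsics"]))
    v,u=np.mgrid[:400,:640]
    P=np.stack([(u-K[0,2])*d/K[0,0],(v-K[1,2])*d/K[1,1],d],-1)
    W=P@T[:3,:3].T+T[:3,3]; W[d<=0]=np.nan
    return W
def proj(c,X):
    m=M[c];E=np.array(m["extrinsics"]);q=np.array(m["intrinsics"])@(E[:3,:3]@np.array(X)+E[:3,3]);return q[:2]/q[2]
E
cat > fit.py <<'E'
from h import *
from scipy.optimize import minimize
D={}
for c in("top","side"):
    z=np.load(f"pics/{c}1.npz");p=z["p"];hsv=cv2.cvtColor(p,cv2.COLOR_RGB2HSV);W=cloud(c,p,z["d"])
    b=((hsv[...,0]>100)&(hsv[...,0]<125)&(hsv[...,1]>110)&(np.linalg.norm(W[...,:2]-[.5145,.0965],axis=2)<.12)&(W[...,2]<.052)).astype(np.uint8)
    b=cv2.morphologyEx(b,cv2.MORPH_CLOSE,np.ones((9,9)))
    D[c]=cv2.resize(b.astype(np.float32),None,fx=4,fy=4,interpolation=cv2.INTER_LINEAR)>.5
def pose(v):
    x,y,a=v[0],v[1],v[2];return lambda q:np.array([x+q[0]*np.cos(a)-q[1]*np.sin(a),y+q[0]*np.sin(a)+q[1]*np.cos(a),q[2]])
def iou(v,c):
    T=pose(v);pts=np.array([proj(c,T((sx*.046,sy*.086,z))) for sx in(-1,1) for sy in(-1,1) for z in(0,.044)])
    h=cv2.convexHull(((pts+.5)*4).round().astype(np.int32));m=np.zeros(D[c].shape,np.uint8);cv2.fillConvexPoly(m,h,1);m=m>0
    return (m&D[c]).sum()/(m|D[c]).sum()
v0=np.array([.5145,.0965,.335])
for cs in(("top",),("side",),("top","side")):
    f=lambda s:-sum(iou(v0+s*[.001,.001,.01],c) for c in cs)
    r=minimize(f,[0,0,0],method="Nelder-Mead",options=dict(initial_simplex=[[0,0,0],[4,0,0],[0,4,0],[0,0,5]]));print(cs,v0+r.x*[.001,.001,.01],r.fun)
v=v0+r.x*[.001,.001,.01];R=np.array([[np.cos(v[2]),np.sin(v[2])],[-np.sin(v[2]),np.cos(v[2])]])
for c in("top","side"):
    P=np.load(f"pics/{c}cov.npy");Q=np.c_[(P[:,:2]-v[:2])@R.T,P[:,2]]
    Q=Q[(abs(Q[:,1])<.1)&(Q[:,0]>.02)]
    for z in(.08,.1,.12,.13,.14):
        k=abs(Q[:,2]-z)<.005
        if k.sum()>5: print(c,z,k.sum(),np.percentile(Q[k,0],[5,50,95]).round(3),np.percentile(Q[k,1],[2,98]).round(3))
    print("zmax",np.percentile(Q[:,2],99))
z=np.load("pics/top1.npz");W=cloud("top",z["p"],z["d"])
for q in("oil_bottle","dropper_bottle","coverglass_box","glass_jar"):
    r=ctrl.find_in("top",q)
    if r: u=np.array(r[0]["uv"]).round().astype(int);w=W[u[1],u[0]];print(q,r[0]["score"],w.round(3),(R@(w[:2]-v[:2])).round(3))
E
python3 fit.py
```

```text
('top',) [0.51812279 0.09792223 0.33975886] -0.8942273639475858
('side',) [0.5181374  0.11263967 0.19750443] -0.6506918028675334
('top', 'side') [0.51757493 0.10021073 0.31554913] -1.514426974037751
top 0.08 199 [0.065 0.07  0.072] [-0.087  0.087]
top 0.1 168 [0.066 0.076 0.078] [-0.088  0.087]
top 0.12 11 [0.063 0.066 0.072] [-0.088  0.089]
top 0.13 277 [0.076 0.085 0.09 ] [-0.087  0.085]
top 0.14 507 [0.068 0.075 0.084] [-0.084  0.085]
zmax 0.1436891326891399
side 0.08 241 [0.055 0.068 0.071] [-0.09   0.062]
side 0.1 237 [0.062 0.074 0.077] [-0.09   0.062]
side 0.12 242 [0.068 0.081 0.083] [-0.089  0.061]
side 0.13 106 [0.068 0.082 0.088] [-0.09   0.058]
side 0.14 163 [0.06  0.071 0.08 ] [-0.087  0.062]
zmax 0.14214997547124722
oil_bottle 0.52 [0.506 0.247 0.044] [0.035 0.143]
dropper_bottle 0.66 [ 0.579 -0.026  0.06 ] [ 0.019 -0.139]
coverglass_box 0.59 [ 0.538 -0.05   0.015] [-0.027 -0.149]
glass_jar 0.69 [0.637 0.292 0.01 ] [0.174 0.145]
```

>>> carry_out(
  deltas=[-0.035, -0.035, 0, 0, 0, 0.1, -0.075, -0.07, 0, 0, 0, 0.25, -0.115, -0.107, 0, 0, 0, 0.4, -0.155, -0.145, 0, 0, 0, 0.55, -0.195, -0.182, 0, 0, 0, 0.7],
  grip=0,
)

```text
time: 1.52
eef_pos: [0.3192, 0.4223, 0.2316]
tcp_rot: [0.467, 0.884, 0.0, 0.0]
contact_force: [0.8, -0.2, 0.3]
opening: 0.002
finger_force: 0.0
```

```bash
cat > st.py <<'E'
import numpy as np,sys
from plant import ctrl
from scipy.spatial.transform import Rotation as Ro
C=np.array([.515,.0975]);a=np.radians(18.9);B=np.array([[np.cos(a),np.sin(a)],[-np.sin(a),np.cos(a)]])
def show():
    s=ctrl.get_state();p=s["eef_pos"];R=Ro.from_quat(s["tcp_rot"])
    t=Ro.from_matrix(np.array([[-np.sin(a),np.cos(a),0],[np.cos(a),np.sin(a),0],[0,0,-1]]).T)
    print("t",round(s["time"],2),"box",(B@(p[:2]-C)).round(4),"z",p[2].round(4),"F",(B@s["contact_force"][:2]).round(2),s["contact_force"][2].round(2),"turn left",(R.inv()*t).as_rotvec().round(3),"op",round(s["opening"],2))
    return p,R
if __name__=="__main__":
    p,R=show()
    if len(sys.argv)>1:
        g=np.array(eval(sys.argv[1]));w=np.r_[C+B.T@g[:2],g[2]];print("shift",R.inv().apply(w-p).round(4))
E
python3 st.py "[-.022,.11,.12]"
```

```text
t 1.52 box [-0.08    0.3708] z 0.2316 F [ 0.68 -0.43] 0.26 turn left [ 0.001 -0.     0.269] op 0.0
shift [-0.2668 -0.0133  0.1116]
```

>>> carry_out(
  deltas=[-0.05, 0, 0, 0, 0, 0.13, -0.11, -0.005, 0.02, 0, 0, 0.27, -0.17, -0.01, 0.04, 0, 0, 0.27, -0.225, -0.013, 0.075, 0, 0, 0.27, -0.267, -0.013, 0.11, 0, 0, 0.27],
)

```text
time: 2.15
eef_pos: [0.4607, 0.1949, 0.1216]
tcp_rot: [0.581, 0.814, 0.001, 0.001]
contact_force: [1.1, -0.1, -0.0]
opening: -0.0
finger_force: 0.0
```

```bash
python3 st.py "[-.022,.11,.051]"; python3 - <<'E'
from h import *
p,d=ctrl.read_camera("top");cv2.imwrite("pics/top2c.png",cv2.resize(p[110:290,180:420,::-1],(800,600),interpolation=cv2.INTER_CUBIC))
p,d=ctrl.read_camera("wrist");cv2.imwrite("pics/w2.png",p[:,:,::-1]);np.savez("pics/w2.npz",p=p,d=d)
E
```

```text
t 2.15 box [-0.0198  0.1097] z 0.1216 F [ 0.98 -0.47] -0.05 turn left [0.003 0.    0.002] op -0.0
shift [ 0.0003 -0.0024  0.0706]
```

View pics/w2.png

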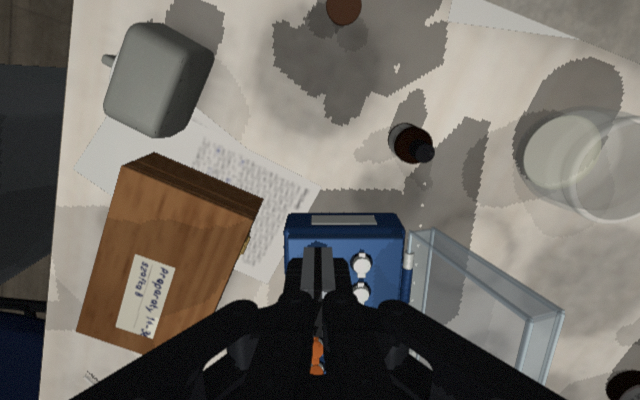

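The wrist view has the box edges square with the image: deck left edge near row 236, spanning columns about 286 to 405, and the fingers in line with the row.

```bash
python3 - <<'E'
from st import *
m=ctrl.camera_model("wrist");H=np.array(m["hand_eye"]);K=np.array(m["intrinsics"]);p,R=show()
print(H.round(3).tolist(),K.round(1).tolist())
z=np.load("pics/w2.npz")
for u,v,h in((287,236,.044),(405,236,.044),(362,262,.0495),(361,290,.0495),(286,213,0.0),(400,213,0.0)):
    r=R.apply(H[:3,:3]@[(u-K[0,2])/K[0,0],(v-K[1,2])/K[1,1],1]);o=p+R.apply(H[:3,3])
    w=o+r*(h-o[2])/r[2];d=float(z["d"][v,u]);wd=o+r*d
    print(u,v,"plane",(B@(w[:2]-C)).round(4),"depth",(B@(wd[:2]-C)).round(4),wd[2].round(4))
E
```

```text
t 2.25 box [-0.0228  0.1085] z 0.1173 F [-0.81  1.14] -0.62 turn left [-0.007 -0.    -0.002] op -0.0
[[0.001, -0.946, -0.324, 0.084], [1.0, 0.001, 0.001, 0.001], [-0.001, -0.324, 0.946, -0.143], [0.0, 0.0, 0.0, 1.0]] [[330.4, 0.0, 317.4], [0.0, 330.4, 196.0], [0.0, 0.0, 1.0]]
287 236 plane [-0.0438  0.0875] depth [-0.0445  0.0845] 0.0376
405 236 plane [0.0415 0.0877] depth [0.0537 0.0669] 0.001
362 262 plane [0.0106 0.0695] depth [0.0103 0.0706] 0.0514
361 290 plane [0.0108 0.0458] depth [0.0105 0.0471] 0.0514
286 213 plane [-0.0487  0.0878] depth [-0.0484  0.0889] 0.0028
400 213 plane [0.048  0.0879] depth [0.0474 0.0888] 0.0021
```

>>> carry_out(
  deltas=[0, 0, 0.03, 0, 0, 0, 0, 0, 0.055, 0, 0, 0, 0, 0, 0.066, 0, 0, 0, 0, 0, 0.066, 0, 0, 0, 0, 0, 0.066, 0, 0, 0],
)

```text
time: 2.88
eef_pos: [0.4601, 0.197, 0.0566]
tcp_rot: [0.58, 0.815, 0.001, 0.001]
contact_force: [0.7, 0.3, 0.8]
opening: 0.002
finger_force: 0.0
```

```bash
python3 st.py "[-.022,.11,.051]"
```

```text
t 2.88 box [-0.0197  0.112 ] z 0.0566 F [0.78 0.03] 0.79 turn left [0.002 0.    0.004] op 0.0
shift [-0.002  -0.0023  0.0056]
```

>>> carry_out(
  deltas=[0, -0.002, 0.004, 0, 0, 0, -0.01, -0.002, 0.004, 0, 0, 0, -0.02, -0.002, 0.004, 0, 0, 0, -0.03, -0.002, 0.004, 0, 0, 0, -0.04, -0.002, 0.004, 0, 0, 0],
)

```text
time: 3.5
eef_pos: [0.4707, 0.1573, 0.0514]
tcp_rot: [0.58, 0.814, 0.0, 0.0]
contact_force: [-1.1, -0.4, -0.7]
opening: -0.005
finger_force: 0.1
```

>>> carry_out(
  deltas=[-0.008, 0, 0, 0, 0, 0, -0.016, 0, 0, 0, 0, 0, -0.024, 0, 0, 0, 0, 0, -0.032, 0, 0, 0, 0, 0, -0.032, 0, 0, 0, 0, 0],
)

```text
time: 4.12
eef_pos: [0.4811, 0.1273, 0.0513]
tcp_rot: [0.58, 0.814, -0.0, 0.0]
contact_force: [0.4, -0.8, 0.3]
opening: 0.0
finger_force: 0.0
```

```bash
python3 st.py; python3 - <<'E'
from h import *
p,d=ctrl.read_camera("side");cv2.imwrite("pics/side3c.png",cv2.resize(p[150:240,250:370,::-1],(800,600),interpolation=cv2.INTER_CUBIC))
E
```

```text
t 4.12 box [-0.0224  0.0392] z 0.0513 F [ 0.16 -0.92] 0.3 turn left [0.    0.    0.002] op 0.0
```

View pics/side3c.png

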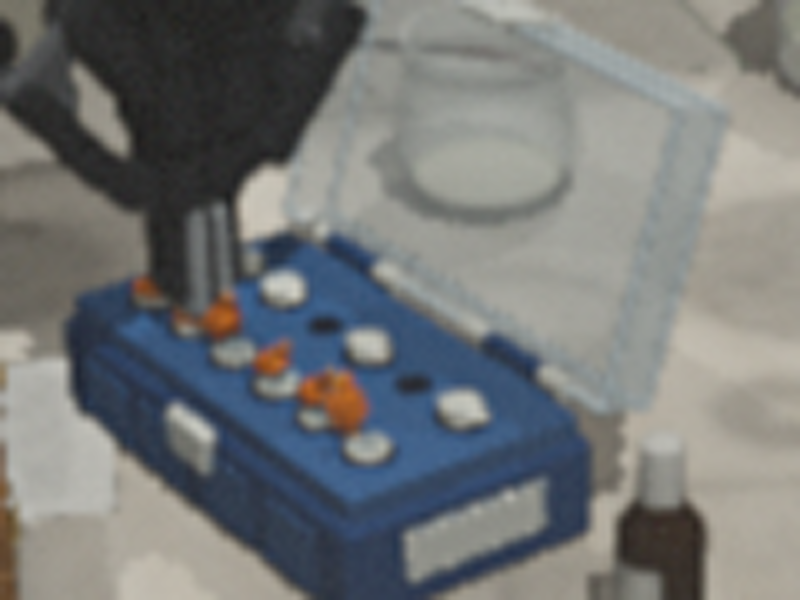

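The fingers stand over lid 2 at about (205,300). Lid 1 is folded at (148,290) and lids 3 to 6 are still up.

>>> carry_out(
  deltas=[0, 0, 0.001, 0, 0, 0, 0, 0, 0.001, 0, 0, 0],
)

```text
time: 4.42
eef_pos: [0.4807, 0.128, 0.0502]
tcp_rot: [0.58, 0.815, -0.0, -0.0]
contact_force: [0.3, 0.3, -0.3]
opening: -0.001
finger_force: 0.0
```

>>> carry_out(
  deltas=[0, 0, 0.001, 0, 0, 0, 0, 0, 0.001, 0, 0, 0],
)

```text
time: 4.68
eef_pos: [0.4808, 0.128, 0.0495]
tcp_rot: [0.58, 0.815, -0.0, -0.0]
contact_force: [-0.9, 0.5, 2.3]
opening: -0.001
finger_force: 1.2
```

>>> carry_out(
  deltas=[-0.008, 0, 0, 0, 0, 0, -0.016, 0, 0, 0, 0, 0, -0.024, 0, 0, 0, 0, 0, -0.032, 0, 0, 0, 0, 0, -0.04, 0, 0, 0, 0, 0],
)

```text
time: 5.3
eef_pos: [0.4942, 0.0895, 0.0495]
tcp_rot: [0.58, 0.814, 0.0, -0.0]
contact_force: [-0.7, 3.0, 4.0]
opening: -0.003
finger_force: 2.0
```

>>> carry_out(
  deltas=[-0.008, 0, 0, 0, 0, 0, -0.016, 0, 0, 0, 0, 0, -0.024, 0, 0, 0, 0, 0, -0.032, 0, 0, 0, 0, 0, -0.04, 0, 0, 0, 0, 0],
)

```text
time: 5.92
eef_pos: [0.5071, 0.052, 0.0495]
tcp_rot: [0.58, 0.814, 0.0, -0.0]
contact_force: [-1.1, 4.2, 5.6]
opening: 0.0
finger_force: 2.8
```

>>> carry_out(
  deltas=[-0.008, 0, 0, 0, 0, 0, -0.016, 0, 0, 0, 0, 0, -0.024, 0, 0, 0, 0, 0, -0.032, 0, 0, 0, 0, 0, -0.04, 0, 0, 0, 0, 0],
)

```text
time: 6.55
eef_pos: [0.5199, 0.0133, 0.0488]
tcp_rot: [0.58, 0.815, -0.001, 0.0]
contact_force: [0.3, -0.1, 0.2]
opening: 0.003
finger_force: 0.0
```

>>> carry_out(
  deltas=[-0.006, 0, 0, 0, 0, 0, -0.012, 0, 0, 0, 0, 0, -0.012, 0, -0.03, 0, 0, 0, -0.012, 0, -0.07, 0, 0, 0, -0.012, 0, -0.11, 0, 0, 0],
)

```text
time: 7.18
eef_pos: [0.5236, 0.0027, 0.16]
tcp_rot: [0.58, 0.815, -0.0, -0.0]
contact_force: [1.2, -0.5, -0.2]
opening: -0.003
finger_force: 0.0
```

```bash
python3 st.py; python3 - <<'E'
from h import *
p,d=ctrl.read_camera("side");cv2.imwrite("pics/side4c.png",cv2.resize(p[150:240,250:370,::-1],(800,600),interpolation=cv2.INTER_CUBIC))
E
```

```text
t 7.17 box [-0.0225 -0.0925] z 0.16 F [ 0.93 -0.86] -0.16 turn left [-0.001  0.     0.003] op -0.0
```

View pics/side4c.png

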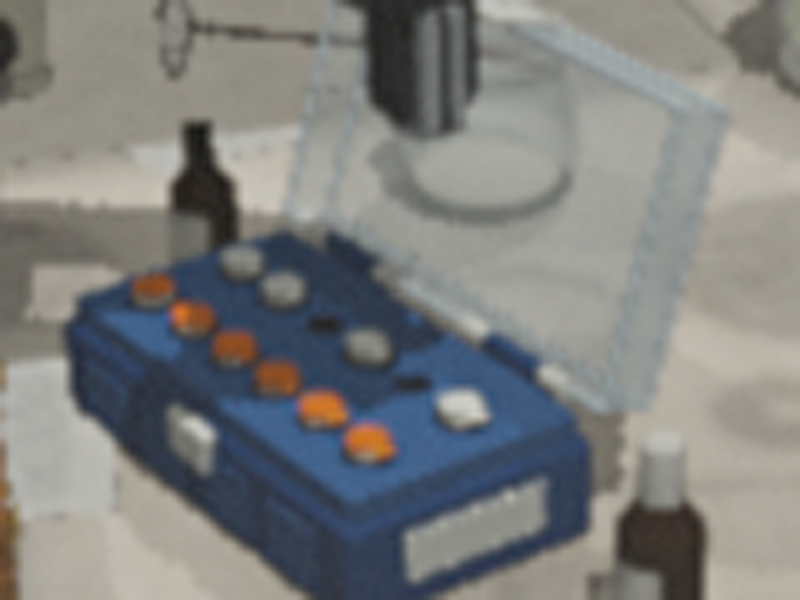

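All six lids lie flat, from (152,290) to (368,442), and the box hasn't moved. Lid 1 was stroked a little higher than the rest, so I'll dab it lightly.

>>> carry_out(
  deltas=[0.05, 0, 0, 0, 0, 0, 0.1, 0, 0.03, 0, 0, 0, 0.15, 0, 0.07, 0, 0, 0, 0.15, 0, 0.1, 0, 0, 0, 0.15, 0, 0.105, 0, 0, 0],
)

```text
time: 7.85
eef_pos: [0.4726, 0.1449, 0.0518]
tcp_rot: [0.58, 0.815, -0.002, -0.002]
contact_force: [1.0, 0.2, -0.5]
opening: 0.004
finger_force: 0.0
```

>>> carry_out(
  deltas=[0, 0, 0.002, 0, 0, 0, 0, 0, 0.004, 0, 0, 0, 0, 0, 0.005, 0, 0, 0, 0, 0, 0.005, 0, 0, 0],
)

```text
time: 8.35
eef_pos: [0.4756, 0.1446, 0.05]
tcp_rot: [0.58, 0.814, 0.0, 0.001]
contact_force: [-0.0, -0.5, 1.2]
opening: 0.0
finger_force: 0.1
```

>>> carry_out(
  deltas=[0, 0, 0.0007, 0, 0, 0, 0, 0, 0.0007, 0, 0, 0],
)

```text
time: 8.6
eef_pos: [0.4755, 0.1447, 0.0495]
tcp_rot: [0.58, 0.815, 0.0, 0.0]
contact_force: [-0.9, -2.0, 5.1]
opening: 0.005
finger_force: 2.6
```

>>> carry_out(
  deltas=[0, 0, -0.05, 0, 0, 0, 0, 0, -0.1, 0, 0, 0, -0.015, 0.04, -0.127, 0, 0, 0, -0.035, 0.09, -0.127, 0, 0, 0, -0.058, 0.14, -0.127, 0, 0, 0],
)

```text
time: 9.22
eef_pos: [0.6277, 0.1361, 0.1761]
tcp_rot: [0.58, 0.815, 0.001, 0.0]
contact_force: [0.5, 0.6, 1.0]
opening: 0.0
finger_force: 0.0
```

>>> carry_out(
  deltas=[0, 0.01, 0.0, 0, 0, 0, 0, 0.01, 0.03, 0, 0, 0, 0, 0.01, 0.06, 0, 0, 0, 0, 0.01, 0.065, 0, 0, 0, 0, 0.01, 0.065, 0, 0, 0],
)

```text
time: 9.85
eef_pos: [0.6352, 0.1394, 0.1108]
tcp_rot: [0.58, 0.815, -0.0, -0.0]
contact_force: [0.4, 0.7, -0.5]
opening: -0.004
finger_force: 0.0
```

```bash
python3 st.py; python3 - <<'E'
from h import *
p,d=ctrl.read_camera("side");cv2.imwrite("pics/side5c.png",cv2.resize(p[110:245,230:410,::-1],(800,600),interpolation=cv2.INTER_CUBIC))
E
```

```text
t 9.85 box [0.1273 0.0007] z 0.1108 F [0.57 0.56] -0.5 turn left [-0.    -0.     0.003] op -0.0
```

View pics/side5c.png

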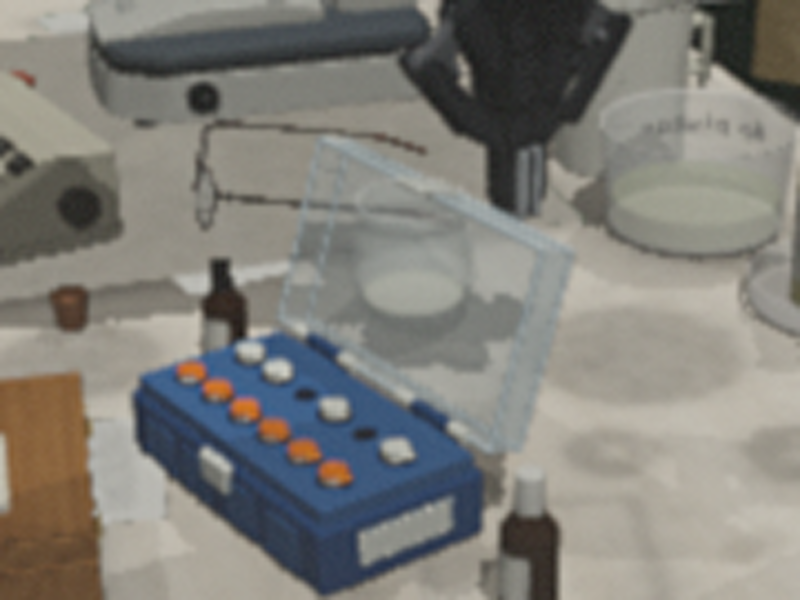

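>>> carry_out(
  deltas=[0, -0.012, -0.003, 0, 0, 0, 0, -0.022, -0.006, 0, 0, 0, 0, -0.032, -0.009, 0, 0, 0, 0, -0.042, -0.012, 0, 0, 0, 0, -0.05, -0.014, 0, 0, 0],
)

```text
time: 10.52
eef_pos: [0.5879, 0.1225, 0.1252]
tcp_rot: [0.58, 0.814, 0.0, 0.0]
contact_force: [0.7, -0.4, -0.1]
opening: -0.001
finger_force: 0.4
```

>>> carry_out(
  deltas=[0, -0.008, -0.001, 0, 0, 0, 0, -0.015, -0.002, 0, 0, 0, 0, -0.022, -0.002, 0, 0, 0, 0, -0.03, -0.001, 0, 0, 0, 0, -0.037, 0, 0, 0, 0],
)

```text
time: 11.15
eef_pos: [0.5529, 0.1105, 0.1244]
tcp_rot: [0.58, 0.815, -0.0, -0.0]
contact_force: [0.7, 0.5, -0.1]
opening: -0.004
finger_force: 0.3
```

```bash
python3 st.py; python3 - <<'E'
from h import *
p,d=ctrl.read_camera("side");cv2.imwrite("pics/side6c.png",cv2.resize(p[110:245,230:410,::-1],(800,600),interpolation=cv2.INTER_CUBIC))
E
```

```text
t 11.15 box [ 0.04 -0.  ] z 0.1244 F [0.86 0.29] -0.12 turn left [-0.    -0.     0.003] op -0.0
```

View pics/side6c.png

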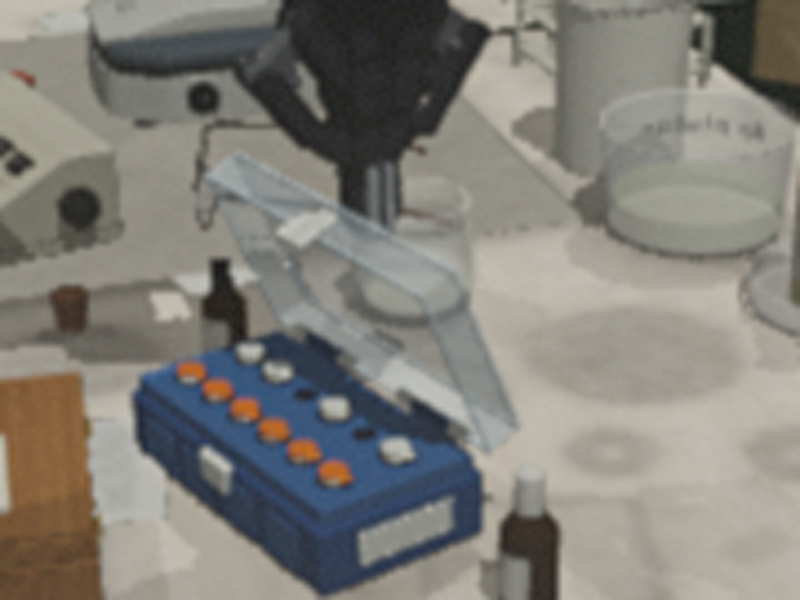

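The cover follows the fingers, now at roughly 60 degrees, and the box is still in place. I'll carry on along the arc.

>>> carry_out(
  deltas=[0, -0.01, 0.002, 0, 0, 0, 0, -0.02, 0.007, 0, 0, 0, 0, -0.03, 0.0135, 0, 0, 0, 0, -0.039, 0.0215, 0, 0, 0, 0, -0.047, 0.03, 0, 0, 0],
)

```text
time: 11.82
eef_pos: [0.5081, 0.095, 0.0939]
tcp_rot: [0.58, 0.814, -0.0, -0.0]
contact_force: [-0.6, 0.1, 1.4]
opening: 0.002
finger_force: 0.2
```

>>> carry_out(
  deltas=[0, -0.004, 0.006, 0, 0, 0, 0, -0.008, 0.013, 0, 0, 0, 0, -0.011, 0.019, 0, 0, 0, 0, -0.0135, 0.025, 0, 0, 0, 0, -0.0135, 0.027, 0, 0, 0],
)

```text
time: 12.45
eef_pos: [0.4959, 0.0908, 0.067]
tcp_rot: [0.58, 0.815, -0.0, -0.0]
contact_force: [0.0, -0.9, 1.2]
opening: 0.005
finger_force: 0.2
```

>>> carry_out(
  deltas=[0, 0, 0.001, 0, 0, 0, 0, 0, 0.002, 0, 0, 0, 0, 0, 0.002, 0, 0, 0],
)

```text
time: 12.82
eef_pos: [0.4965, 0.0909, 0.0657]
tcp_rot: [0.58, 0.815, 0.0, 0.0]
contact_force: [0.3, -0.1, -0.9]
opening: -0.001
finger_force: 0.0
```

>>> carry_out(
  deltas=[0, 0, 0.0007, 0, 0, 0, 0, 0, 0.0007, 0, 0, 0],
)

```text
time: 13.08
eef_pos: [0.4963, 0.0909, 0.065]
tcp_rot: [0.58, 0.815, 0.0, 0.0]
contact_force: [0.1, -0.3, 0.2]
opening: -0.001
finger_force: 0.0
```

>>> carry_out(
  deltas=[0, 0, 0.0005, 0, 0, 0, 0, 0, 0.0005, 0, 0, 0],
)

```text
time: 13.32
eef_pos: [0.4963, 0.0909, 0.0648]
tcp_rot: [0.58, 0.815, -0.0, 0.0]
contact_force: [-0.6, -0.7, 3.3]
opening: -0.001
finger_force: 1.6
```

>>> carry_out(
  deltas=[0, 0, 0.0004, 0, 0, 0, 0, 0, 0.0004, 0, 0, 0],
)

```text
time: 13.58
eef_pos: [0.4964, 0.0909, 0.0647]
tcp_rot: [0.58, 0.815, -0.0, -0.0]
contact_force: [-3.0, -0.3, 5.7]
opening: 0.003
finger_force: 3.0
```

>>> carry_out(
  deltas=[0, 0, -0.02, 0, 0, 0, 0, 0, -0.05, 0, 0, 0, 0, 0, -0.1, 0, 0, 0, 0.05, 0, -0.13, 0, 0, 0, 0.1, 0, -0.15, 0, 0, 0],
)

```text
time: 14.2
eef_pos: [0.4641, 0.1862, 0.2159]
tcp_rot: [0.581, 0.814, 0.001, 0.001]
contact_force: [0.7, 0.1, -0.3]
opening: 0.0
finger_force: 0.0
```

>>> carry_out(
  deltas=[0.05, 0, 0, 0, 0, 0, 0.1, 0, 0, 0, 0, 0, 0.15, 0, 0, 0, 0, 0, 0.15, 0, 0, 0, 0, 0],
)

```text
time: 14.7
eef_pos: [0.4131, 0.3296, 0.2136]
tcp_rot: [0.578, 0.816, 0.0, -0.0]
contact_force: [0.4, 0.1, 0.1]
opening: -0.0
finger_force: 0.0
```

```bash
python3 - <<'E'
from st import *
from h import *
show()
p,d=ctrl.read_camera("side");cv2.imwrite("pics/side7c.png",cv2.resize(p[110:245,230:410,::-1],(800,600),interpolation=cv2.INTER_CUBIC))
p,d=ctrl.read_camera("top");W=cloud("top",p,d).reshape(-1,3);W=W[~np.isnan(W[:,0])]
Q=np.c_[(W[:,:2]-C)@B.T,W[:,2]]
for x in(-.04,-.02,0,.02,.04):
    k=(abs(Q[:,0]-x)<.006)&(abs(Q[:,1])<.075);print(x,k.sum(),np.percentile(Q[k,2],[10,50,90]).round(4))
E
```

```text
t 14.7 box [-0.0212  0.2526] z 0.2136 F [ 0.4  -0.05] 0.09 turn left [-0.    -0.001  0.008] op -0.0
-0.04 369 [0.0621 0.0643 0.0665]
-0.02 362 [0.0622 0.0642 0.0665]
0 362 [0.0621 0.0642 0.0661]
0.02 350 [0.0622 0.0644 0.0665]
0.04 354 [0.0624 0.0645 0.0665]
```

View pics/side7c.png

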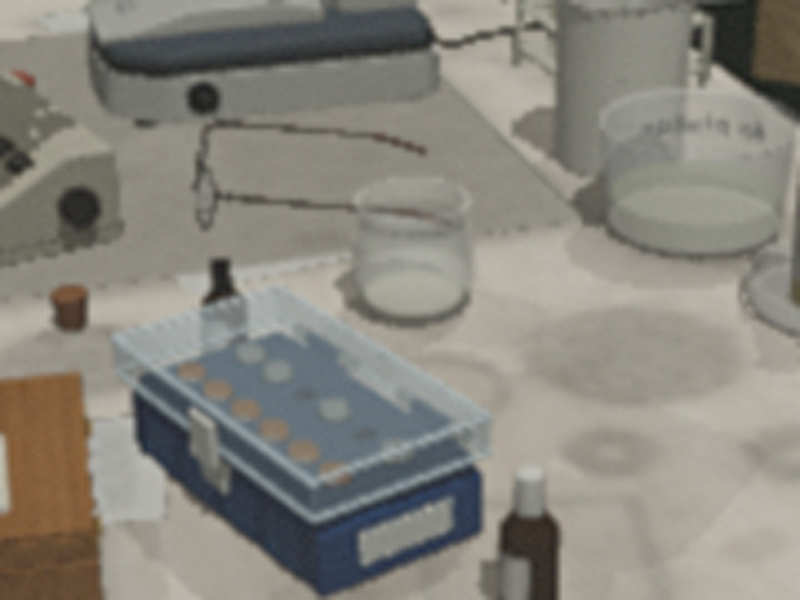

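The cover is level, reading 64 mm from front to back. The lids under it are flat, and the box and the things round it are where they were.

```bash
python3 -c "
from plant import ctrl
print(ctrl.sign_off())"
```

```text
the job is handed in; nothing more can be done
None
```

All six orange lids are folded flat and the clear cover is fully shut; the box and the things round it show no movement in the pictures, and I handed the job in at about 15 s.

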